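# Switch the ball sorter to its other bin and release the waiting grinding balls

### The job

The ball sorter's orange seesaw gate now leads to one of its two bins. Press the gate's raised red pad down so that the gate tips over its pivot and leads to the other bin, then push the green shutter's tab fully open, to the left as seen from the robot, so that the three waiting balls run down the other chute and all end in that bin. Use the closed fingertips only: never touch or lift the balls, and leave the other things on the bench where they stand.

Things in the scene. Friction and masses are not known exactly. Their poses are not given: they have to be found in the camera images.
- sorter: Ball sorter fixed to the bench, turned up to 0.35 rad. Origin: on the bench under the middle of its orange seesaw gate; x away from the robot, y left, z up. The gate lies between two clear walls (x = -41 and +41 mm, y -128 to +128, tops 126 mm high); a chute at each end of it falls into an open bin, 100 x 92 mm, outer wall 80 mm high: blue at +y, yellow at -y.
- trough_mouth (a point): Lower end of the feed trough's floor, over the gate, 107 mm above the bench. The aluminium trough, 33 mm wide over its walls, runs 170 mm from here along the sorter's +x, rising at 0.2 rad; its rims are about 125 mm above the bench here, 160 mm at the far end. Three balls wait in it behind a green shutter.
- gate (a joint): Tilt (rad) of the gate about its pivot (along sorter x, 95 mm high). Stops at -0.3 and +0.3. Positive: left (+y) end up, balls run right to the yellow bin; negative: right end up, balls run left to the blue bin. A brass weight above the pivot tips it: it starts at either stop, falls over by itself once past level and stays; under 1 N on a pad moves it.
- pad_left (a point): Centre of the top of the left red press pad, a disc 34 mm across on the end of the gate's crossbar, on the robot's side of the clear front wall: 85 mm in front (-x) of the pivot's middle, 85 mm left, moving with the gate. 126 mm above the bench when up, 76 when down, free beneath. Midway between the pads stands the brass weight, 34 mm across, its top 47 mm above the bar.
- pad_right (a point): The same for the right red pad, 85 mm to the right (-y).
- shutter (a joint): Travel (m) of the green shutter, which slides level along the sorter's +y (left) across the trough: 0 to 0.005 at the start (shut), 0.045 fully open at its stop; the balls pass above about 0.032. Takes about 1.5 N and stays where it is left.
- shutter_tab (a point): Centre of the shutter's upright green push tab, moving with it: 24 mm along sorter x, 8 mm along y, 48 mm tall (24 mm up and down from here). It stands above the trough's rims; tab centre about 170 mm, its top 194 mm and the balls' tops below 146 mm above the bench.
- bin_left (a point): Middle of the floor of the blue bin (+y side); axes as the sorter's.
- bin_right (a point): Middle of the floor of the yellow bin (-y side); axes as the sorter's.
- ball0_center (a point): Centre of white ceramic grinding ball 0 (22 mm, about 35 g); the first, against the shutter. The point turns with the ball.
- ball1_center (a point): Centre of white ceramic grinding ball 1 (22 mm, about 35 g); waiting behind in the trough. The point turns with the ball.
- ball2_center (a point): Centre of white ceramic grinding ball 2 (22 mm, about 35 g); waiting behind in the trough. The point turns with the ball.
- reagent: Bystander: clear bottle, blue cap, 72 mm across, 160 tall. Origin at its underside's centre.
- amber: Bystander: amber bottle, grey cap, 68 mm across, 150 tall. Origin at its underside's centre.
- beaker: Bystander: glass beaker, 68 mm across, 80 tall. Origin at its underside's centre.
- driver: Bystander: screwdriver lying flat.
- carton: Bystander: blue carton 70 x 50 x 60 mm. Origin at its underside's centre.
- vial: Bystander: small amber vial, white cap, 24 mm across, 60 tall, standing beyond the sorter's left bin. Origin at its underside's centre.
- jar: Bystander: white jar, 50 mm across, 60 tall, standing beyond the sorter's right bin. Origin at its underside's centre.

How it is judged (in metres and radians):
On the way, in this order (a step that is already met when the one before it is completed fails the run):
1. the gate is tipped over to its other stop, with the shutter still shut (distance of pad_left from where it was at the start of the episode above 0.03 m and (value of joint gate above 0.26 rad or value of joint gate below -0.26 rad) and value of joint shutter below 0.02 m), for 0.2 s.
2. all three balls have run into the bin that the gate now leads to (((x of ball0_center in the frame of bin_left between -0.048 and 0.048 m and y of ball0_center in the frame of bin_left between -0.044 and 0.044 m and z of each of ball0_center, ball1_center, ball2_center in the frame of bin_left below 0.045 m and x of ball1_center in the frame of bin_left between -0.048 and 0.048 m and y of ball1_center in the frame of bin_left between -0.044 and 0.044 m and x of ball2_center in the frame of bin_left between -0.048 and 0.048 m and y of ball2_center in the frame of bin_left between -0.044 and 0.044 m and value of joint gate below -0.26 rad) or (x of ball0_center in the frame of bin_right between -0.048 and 0.048 m and y of ball0_center in the frame of bin_right between -0.044 and 0.044 m and z of each of ball0_center, ball1_center, ball2_center in the frame of bin_right below 0.045 m and x of ball1_center in the frame of bin_right between -0.048 and 0.048 m and y of ball1_center in the frame of bin_right between -0.044 and 0.044 m and x of ball2_center in the frame of bin_right between -0.048 and 0.048 m and y of ball2_center in the frame of bin_right between -0.044 and 0.044 m and value of joint gate above 0.26 rad))), for 0.2 s.
At the end, for the whole second after the job is handed in: The gate rests at the stop opposite to its start (beyond 0.26 rad), the shutter is open more than 38 mm, and all three balls lie at rest (under 0.05 m/s) inside the bin on the gate's lower side (distance of pad_left from where it was at the start of the episode above 0.03 m and (value of joint gate above 0.26 rad or value of joint gate below -0.26 rad) and value of joint shutter above 0.038 m and ((x of ball0_center in the frame of bin_left between -0.048 and 0.048 m and y of ball0_center in the frame of bin_left between -0.044 and 0.044 m and z of each of ball0_center, ball1_center, ball2_center in the frame of bin_left below 0.045 m and x of ball1_center in the frame of bin_left between -0.048 and 0.048 m and y of ball1_center in the frame of bin_left between -0.044 and 0.044 m and x of ball2_center in the frame of bin_left between -0.048 and 0.048 m and y of ball2_center in the frame of bin_left between -0.044 and 0.044 m and value of joint gate below -0.26 rad) or (x of ball0_center in the frame of bin_right between -0.048 and 0.048 m and y of ball0_center in the frame of bin_right between -0.044 and 0.044 m and z of each of ball0_center, ball1_center, ball2_center in the frame of bin_right below 0.045 m and x of ball1_center in the frame of bin_right between -0.048 and 0.048 m and y of ball1_center in the frame of bin_right between -0.044 and 0.044 m and x of ball2_center in the frame of bin_right between -0.048 and 0.048 m and y of ball2_center in the frame of bin_right between -0.044 and 0.044 m and value of joint gate above 0.26 rad)) and linear speed of each of ball0, ball1, ball2 below 0.05 m/s); the robot touches nothing.
It fails at once if the shutter is opened before the gate is tipped over (value of joint shutter above 0.02 m and distance of pad_left from where it was at the start of the episode below 0.02 m).
It fails at once if a ball is touched by the robot (contact force between any of the fingers, the arm and ball0 above 0.3 N or contact force between any of the fingers, the arm and ball1 above 0.3 N or contact force between any of the fingers, the arm and ball2 above 0.3 N).
It fails at once if a ball is lifted (height (world z) of any of ball0_center, ball1_center, ball2_center above 0.19 m).
It fails at once if a bystander is moved more than 20 mm (distance of any of reagent, amber, beaker, driver, carton, vial, jar from where it was at the start of the episode above 0.02 m).
It also fails if it takes over 40 s, if anything falls off the work surface, if the arm or the gripper's body presses on something with over 40 N, if the wrist force passes 120 N, or if a joint passes its speed limit or range.

### The arm

A 6-joint arm with a two-finger parallel gripper is mounted at the origin on the work surface. World frame = base frame: x ahead of the robot, y to its left, z up, the work surface at z = 0. Lengths are in mm, angles in rad, forces in N, time in s.
With the tool pointing down it reaches from about 350 to 875 mm from the base axis. Payload 4.2 kg.
Tool frame: the origin (TCP) lies on the mounting face of the last link; the fingertips stand 173 mm ahead of it and the grasp point (between the pads) lies 155 mm ahead of it (tcp_to_grasp is the distance from the TCP to the grasp point, in mm); z points along the fingers, y is the direction in which the jaws open and shut (so a half turn about z gives the same grasp; the last joint's range is limited). The gripper opens to 85 mm and grips with 20 to 120 N. Pads are 22 mm wide; open, the fingers measure 114 mm over their backs; the gripper's body (76 mm by 85 mm) begins 54 mm behind the grasp point. The pads swing forward as they close: fully open they stand 13 mm farther back than shut.
Start: joints at [-1.029, 0.385, 0.008, 0, -1.194, -0.259], TCP at [174.42, -600.148, 404.712] pointing down, gripper open.
Joint ranges: [-3.14, 3.14], [-1.21, 2.06], [-1.07, 1.41], [-3.16, 2.05], [-2.99, -0.16], [-3.1, 3.1]. Speed limits (rad/s): [2.79, 2.79, 3.14, 3.14, 3.14, 3.14].

### API

Orientations are given as a unit quaternion [x, y, z, w].
In Python, from bench import * gives the robot as it stands. The module is installed in compiled form; this text tells all that it offers.
- The arm moves only by the tool apply_moves, never from a script. Its arguments are lists of equal length, an entry for each row: "fingers": the closure, from 0 (fully open) to 1 (shut); "dp": the shift along the world's x, y, z in cm, a list of three; "yaw": the turn about the world's z in degrees. A call has 1 to 10 rows; each row is the pose to reach, as a shift and turn from the pose measured when the call began; what a row does not reach only later rows make up. A row lasts 1/10 s, in which the tool goes at most 50 mm and 8.59 degrees, less where a joint would pass 70% of its speed; a pose out of reach is approached as far as the arm can. A call with a gripper value outside its range is refused whole. The fingers move at their own pace and stop on an object; the grip force is fixed at half the most. Time passes only in rows, so rows that repeat a pose let the fingers close. It gives the time, the measured TCP pose, the force and the opening at its end, in the units of the state.
- read_state(): the state, without advancing time (a new reading comes with each control period).
- get_image(name): name is "scene" or "top" or "wrist"; returns a dict with "color" (384x512x3 uint8, blue, green, red), "mtx" (3x3 intrinsics, pixels), "k1" (the pictures are not rectified: a ray, as slopes to the right and down, at radius r is drawn at 1 + k1 r^2 times it, then the intrinsics apply), "camera_from_world" (4x4, takes a point from world to camera coordinates); the wrist camera has in their place "tool_from_camera" (4x4, takes a point from camera to tool coordinates, whose origin is the TCP and whose axes are the flange's). Camera axes: x right, y down, z forward; pixel columns grow to the right and rows downward; lengths in mm; the calibration is good to about 2 mm. A picture is of the moment at which its call begins: read the wrist's pose just before it. There is no depth.
- job_done(): hands the job in, once; it reports no verdict.
The state is a dict: "clock": time; "joints": joint angles; "joint_vel": joint speeds; "joint_efforts": joint torques, N m; "position": TCP position; "ee_rot": TCP orientation; "contact_force": force on the tool from outside, world axes, zero at the start; "wrist_torque": the same for the moment, N m; "gripper_width": finger opening in mm.
Only numpy, scipy, OpenCV 4.12 (cv2) and the standard library are available. Lean on these libraries where they do the work, as an engineer would, in place of code of your own. Each camera call takes 0.05 s, during which the arm holds its last target. There are 200 camera calls.

## Working session

There is one attempt and no reset: what is moved stays moved. The work goes in short steps, Python scripts to look and compute and a tool call to move; the robot and the scene stay as the last step left them, time stands still between calls to the robot, and variables do not carry over. Pictures are saved under pics/ and viewed, about 8 in all and at most 12, crops included, and the job is handed in when it is done.

Besides the shell and the picture viewer there is one more tool, called as name(argument=value, ...) on one line, values as JSON. apply_moves: Moves the arm, as the interface text tells. Its arguments: {"type":"object","properties":{"fingers":{"type":"array","items":{"type":"number"}},"dp":{"type":"array","items":{"type":"array","items":{"type":"number"}}},"yaw":{"type":"array","items":{"type":"number"}}},"required":["fingers","dp","yaw"]}

```bash
mkdir -p pics
cat > h.py <<'E'
from bench import *
import numpy as np, cv2
def ray(im,u,v):
    K=im["mtx"];p=cv2.undistortPoints(np.array([[[u,v]]],float),np.array(K,float),np.array([im["k1"],0,0,0,0],float)) if 0 else None
    K=np.array(K,float);x=(u-K[0,2])/K[0,0];y=(v-K[1,2])/K[1,1]
    a,b=x,y
    for _ in range(30):
        f=1+im["k1"]*(a*a+b*b);a,b=x/f,y/f
    T=np.array(im["camera_from_world"]);R=T[:3,:3];t=T[:3,3]
    return -R.T@t, R.T@np.array([a,b,1.])
def onz(im,u,v,z):
    o,d=ray(im,u,v);return o+d*(z-o[2])/d[2]
def proj(im,P):
    T=np.array(im["camera_from_world"]);p=T[:3,:3]@np.array(P,float)+T[:3,3];a,b=p[:2]/p[2];f=1+im["k1"]*(a*a+b*b);K=np.array(im["mtx"])
    return K[0,0]*a*f+K[0,2],K[1,1]*b*f+K[1,2]
def tri(i1,p1,i2,p2):
    o1,d1=ray(i1,*p1);o2,d2=ray(i2,*p2)
    s=np.linalg.lstsq(np.c_[d1,-d2],o2-o1,rcond=None)[0]
    a=o1+s[0]*d1;b=o2+s[1]*d2
    return (a+b)/2,np.linalg.norm(a-b)
E
python3 - <<'E'
from h import *
import pickle
ims={n:get_image(n) for n in("scene","top")}
pickle.dump(ims,open("ims.pkl","wb"))
for n,im in ims.items():
    cv2.imwrite(f"pics/{n}0.png",cv2.resize(im["color"],(800,600),interpolation=cv2.INTER_CUBIC))
    hsv=cv2.cvtColor(im["color"],cv2.COLOR_BGR2HSV)
    print(n,ray(im,256,192))
    for c,lo,hi in(("red",(0,150,80),(6,255,255)),("red2",(172,150,80),(180,255,255)),("green",(45,100,50),(85,255,255)),("orange",(8,150,120),(18,255,255)),("yellow",(22,130,120),(34,255,255)),("blue",(100,130,60),(125,255,255))):
        m=cv2.inRange(hsv,lo,hi);k,l,s,ct=cv2.connectedComponentsWithStats(m)
        for i in range(1,k):
            if s[i,4]>25:print(c,s[i],ct[i].round(1))
print(read_state())
E
```

```text
scene (array([1321.1786699 ,  447.51444529,  785.04699468]), array([-0.67986857, -0.39779417, -0.61611488]))
red [206 153  19  17 127] [215.2 161. ]
red [300 174  12   8  65] [305.9 177.8]
green [248 192  12   8  40] [254.  196.1]
orange [257 187  37  15 326] [276.2 192.6]
yellow [192 190  27  11 121] [210.8 195.1]
blue [ 0  6 13  5 51] [5.7 8.1]
blue [303 217  43  24 325] [324.  230.9]
blue [420 228  14   9  90] [426.2 232.1]
blue [131 295  23  12  94] [142.2 301.6]
blue [145 302  22  12 112] [155.9 308.5]
blue [114 308  97  48 693] [177.2 333.2]
blue [158 309  23  13 126] [169.5 316. ]
top (array([ 464.56330253,    6.95567123, 1525.03190869]), array([ 0.08255749, -0.0208586 , -0.99641084]))
red [209 225  10  10  74] [212.9 229.5]
red [261 224   9   9  65] [265.4 228.1]
red [324 239   7  30 170] [327.1 252.8]
orange [217 191  43  23 914] [238.1 201.8]
yellow [279 188  25  29 681] [291.3 201.5]
blue [219  66  58  26 980] [245.9  80.9]
blue [ 97 190  10  10  69] [101.3 194.5]
blue [170 190  29  29 737] [185.2 203.9]
blue [376 226  17  21 268] [384.1 235.5]
{'clock': 0.1, 'joints': array([-1.02944438e+00,  3.85473281e-01,  6.75215954e-03, -4.16792305e-04,
       -1.19399910e+00, -2.58586017e-01]), 'joint_vel': array([-0.00174499, -0.00183092,  0.00156984, -0.00019571, -0.00022893,
       -0.00158571]), 'joint_efforts': array([ 1.34058282e-04, -3.93320632e+01,  1.88929510e+01,  4.19793829e+00,
       -2.59421889e-03,  1.22031452e-05]), 'position': array([ 174.35355114, -599.99608693,  403.73314792]), 'ee_rot': array([-1.40836247e-01,  9.90032418e-01,  9.61449907e-04, -1.96158049e-04]), 'contact_force': array([ 0.65062066, -0.17788112,  0.89504658]), 'wrist_torque': array([-0.06085423, -0.00011499,  0.02513698]), 'gripper_width': 85.78537295587991}
```

View pics/scene0.png

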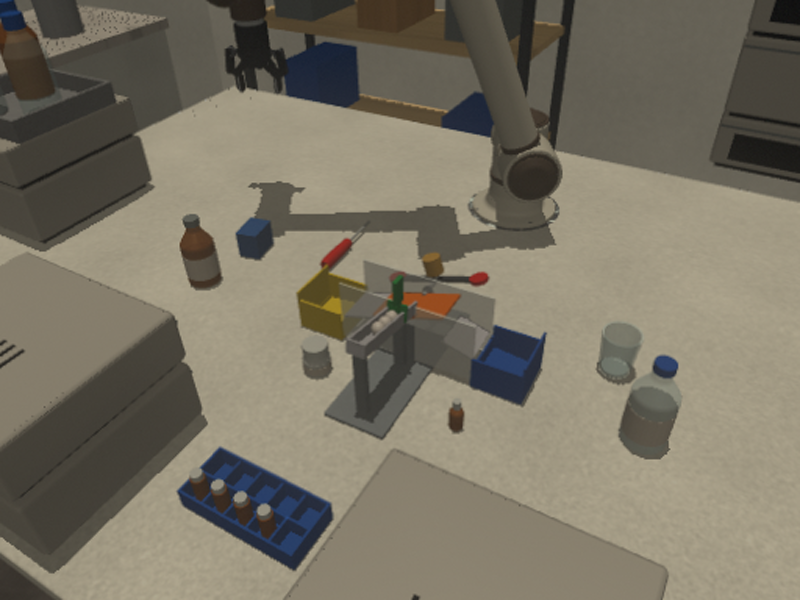

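View pics/top0.png

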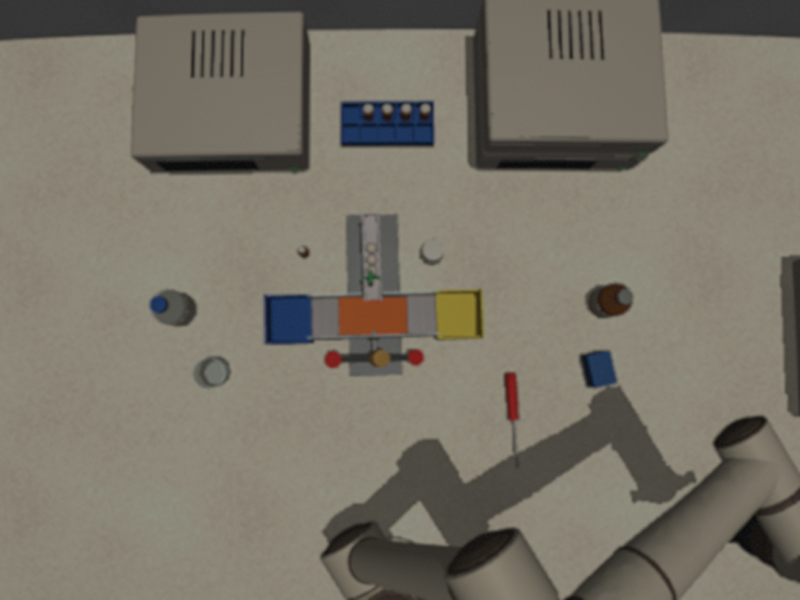

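The scene view shows the sorter, with the left pad at (480,278) in the scaled picture and the green tab at about (397,292). The top view shows the pads at (333,358) and (416,357), with the brass weight leaning right of their midpoint, so the left pad is probably up. I'll triangulate to check.

Run:
```python
from h import *
import pickle
ims=pickle.load(open("ims.pkl","rb"));S,T=ims["scene"],ims["top"]
print("padL tri",tri(S,(305.9,177.8),T,(212.9,229.5)))
L=onz(T,212.9,229.5,126);R=onz(T,265.4,228.1,76);print("L up",L,R,np.linalg.norm((L-R)[:2]))
L2=onz(T,212.9,229.5,76);R2=onz(T,265.4,228.1,126);print("R up",L2,R2,np.linalg.norm((L2-R2)[:2]))
print("projected in scene",proj(S,L),proj(S,R),"|",proj(S,L2),proj(S,R2))
d=(L-R)[:2];yaw=np.arctan2(-d[0],d[1]);
# bins: outer wall tops? use blob centroids at approx 
B=onz(T,185.2,203.9,40);Y=onz(T,291.3,201.5,40);e=(B-Y)[:2];print("yaw pads",yaw,"bins",np.arctan2(-e[0],e[1]),B,Y)
for n,im,(x0,y0,x1,y1) in(("scene",S,(235,165,270,205)),("top",T,(225,160,250,190))):
    c=im["color"].astype(int);m=(c[...,1]>1.25*c[...,2])&(c[...,1]>1.25*c[...,0])&(c[...,1]>30)
    k=np.zeros_like(m);k[y0:y1,x0:x1]=m[y0:y1,x0:x1]
    ys,xs=np.nonzero(k);print(n,len(xs),xs.min(),xs.max(),ys.min(),ys.max(),xs.mean(),ys.mean())
    for r in sorted(set(ys)):print(r,xs[ys==r].min(),xs[ys==r].max(),end="; ")
a=cv2.resize(S["color"][155:230,190:290],(800,600),interpolation=cv2.INTER_CUBIC)
b=cv2.resize(T["color"][130:250,165:315],(750,600),interpolation=cv2.INTER_CUBIC)
cv2.imwrite("pics/crops.png",np.hstack([cv2.resize(a,(400,300)),cv2.resize(b,(375,300))]))
cv2.imwrite("pics/crops.png",cv2.convertScaleAbs(np.hstack([cv2.resize(a,(400,480)),cv2.resize(b,(400,480))]),alpha=1.5))
```

```text
padL tri (array([468.76329821, 108.3291564 , 121.09742746]), np.float64(0.8309789992086917))
L up [468.57794274 108.35332979 126.        ] [471.5556518  -51.47839895  76.        ] 159.85946411103762
R up [468.72142196 111.97718061  76.        ] [471.31437522 -49.46208483 126.        ] 161.46008742760083
projected in scene (np.float64(306.1921392047164), np.float64(176.3119727975047)) (np.float64(255.0925134714265), np.float64(175.57936707490916)) | (np.float64(306.32867857321696), np.float64(191.18228234484718)) (np.float64(255.4193093294341), np.float64(161.62376659802607))
yaw pads 0.018628120040458013 bins 0.01366986613571513 [551.36229801 203.12907103  40.        ] [ 556.01361062 -137.11002405   40.        ]
scene 163 248 260 176 204 254.38036809815952 189.42944785276075
176 255 256; 177 254 257; 178 253 257; 179 252 257; 180 251 257; 181 251 257; 182 252 257; 183 252 257; 184 252 257; 185 252 257; 186 252 256; 187 252 256; 188 252 257; 189 252 257; 190 252 257; 191 252 256; 192 249 256; 193 249 255; 194 248 255; 195 248 259; 196 249 260; 197 249 260; 198 253 260; 199 254 259; 200 259 259; 201 259 259; 202 259 259; 203 259 259; 204 259 259; top 30 232 241 174 181 236.2 177.4
174 236 237; 175 236 237; 176 236 238; 177 232 241; 178 232 238; 179 236 237; 180 236 237; 181 236 237;
```

View pics/crops.png

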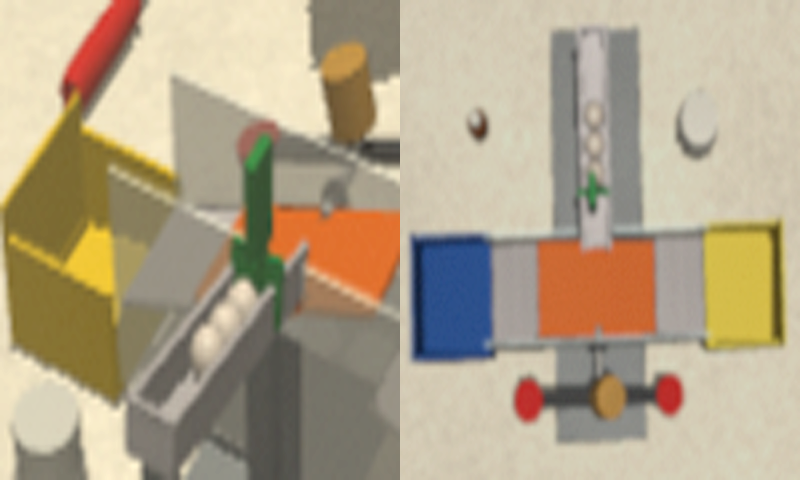

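The left pad is up: triangulation gives z=121, and its projection matches the scene view. The gate leads right, to the yellow bin, so I'll press the left pad. First I locate the tab and work out the first shift.

Run:
```python
from h import *
import pickle
ims=pickle.load(open("ims.pkl","rb"));S,T=ims["scene"],ims["top"]
print("tab top from top cam z194",onz(T,236.5,177.5,194), "ends",onz(T,236.5,173.7,194),onz(T,236.5,181.3,194))
print("tri", tri(S,(255,179.),T,(236.5,177.5)))
print("proj top edge",proj(S,onz(T,236.5,174,194)),proj(S,onz(T,236.5,181,194)))
s=read_state();print(s["position"], "to pad", np.array([468.6,110,0])-s["position"])
```

```text
tab top from top cam z194 [617.28871246  34.87158828 194.        ] ends [628.3203362   34.79608382 194.        ] [606.2737929   34.94761472 194.        ]
tri (array([618.18160926,  34.63278523, 187.9904791 ]), np.float64(0.8347902130761032))
proj top edge (np.float64(253.30219958667618), np.float64(179.01553644720403)) (np.float64(257.44498575131985), np.float64(174.74414540478955))
[ 174.35355114 -599.99608693  403.73314792] to pad [ 294.24644886  709.99608693 -403.73314792]
```

apply_moves(fingers=[1,1,1,1,1,1,1,1,1,1], dp=[[4,7,0],[6,12,0],[9,17,0],[12,22,0],[15,27,0],[17,32,0],[20,37,0],[22,42,0],[24,47,0],[26,52,0]], yaw=[0,-2,-4,-6,-8,-10,-12,-14,-15.4,-15.4])

```text
clock: 1.1
position: [402.3, -153.6, 403.7]
ee_rot: [-0.007, 1.0, 0.001, 0.0]
contact_force: [2.2, -0.5, -0.3]
gripper_width: -0.1
```

apply_moves(fingers=[1,1,1,1,1,1,1,1,1,1], dp=[[1,4.5,0],[2,9,0],[3,13.5,0],[4,18,0],[5.5,22,0],[6.6,26.5,0],[6.6,26.5,-3],[6.6,26.5,-6],[6.6,26.5,-8],[6.6,26.5,-8]], yaw=[0,0,0,0,0,0,0,0,0,0])

```text
clock: 2.1
position: [467.2, 111.1, 320.6]
ee_rot: [-0.007, 1.0, -0.001, -0.004]
contact_force: [0.7, -0.8, 0.1]
gripper_width: -0.3
```

Run:
```python
from h import *
s=read_state();print(s["position"],s["contact_force"],s["ee_rot"])
a=get_image("scene");b=get_image("top")
c=cv2.resize(a["color"][120:240,190:350],(400,480),interpolation=cv2.INTER_CUBIC)
d=cv2.resize(b["color"][150:270,165:315],(400,480),interpolation=cv2.INTER_CUBIC)
cv2.imwrite("pics/c1.png",cv2.convertScaleAbs(np.hstack([c,d]),alpha=1.5))
```

```text
[467.2266363  111.06957717 320.62769801] [ 0.67158398 -0.80106284  0.14581583] [-6.57563514e-03  9.99971980e-01 -6.97297020e-04 -3.50921119e-03]
```

View pics/c1.png

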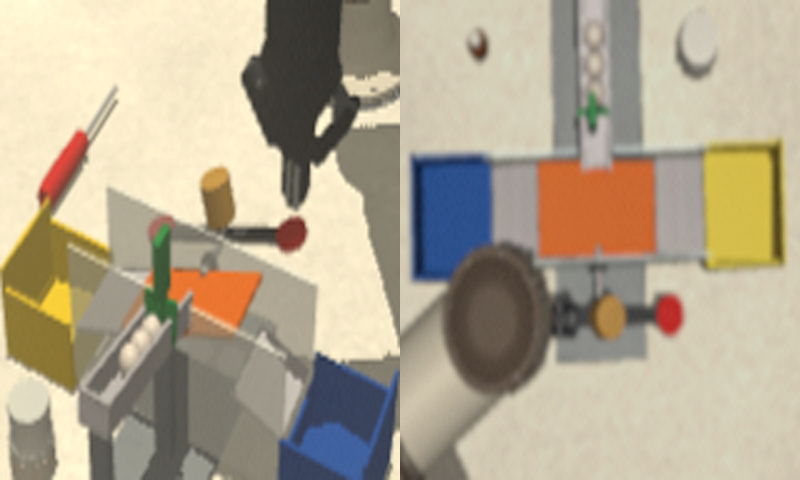

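The fingertips are centred just above the left pad, seen at (292,205) over (292,233). I'll press down to a tip height of about 85 mm.

apply_moves(fingers=[1,1,1,1,1,1,1,1,1,1], dp=[[0,0,-1.5],[0,0,-2.5],[0,0,-3.5],[0,0,-4.5],[0,0,-5.5],[0,0,-6.3],[0,0,-6.3],[0,0,-6.3],[0,0,-2],[0,0,3]], yaw=[0,0,0,0,0,0,0,0,0,0])

```text
clock: 3.2
position: [468.3, 111.4, 353.8]
ee_rot: [-0.007, 1.0, -0.001, -0.002]
contact_force: [1.3, 1.1, -0.2]
gripper_width: 0.2
```

apply_moves(fingers=[1,1,1,1,1,1,1], dp=[[0,0,4],[0,0,8],[0,-4,8],[0,-8,8],[0,-12,8],[0,-13,8],[0,-13,8]], yaw=[0,0,0,0,0,0,0])

```text
clock: 3.9
position: [468.0, -19.8, 434.3]
ee_rot: [-0.006, 1.0, -0.0, -0.002]
contact_force: [-0.4, -0.5, -0.4]
gripper_width: -0.0
```

Run:
```python
from h import *
s=read_state();print(s["position"],s["contact_force"],s["ee_rot"])
a=get_image("scene");b=get_image("top")
c=cv2.resize(a["color"][120:240,190:350],(400,480),interpolation=cv2.INTER_CUBIC)
d=cv2.resize(b["color"][150:270,165:315],(400,480),interpolation=cv2.INTER_CUBIC)
cv2.imwrite("pics/c2.png",cv2.convertScaleAbs(np.hstack([c,d]),alpha=1.5))
```

```text
[468.02341067 -19.8312176  434.26586624] [-0.36490234 -0.47624772 -0.35141113] [-5.54060698e-03  9.99983263e-01 -4.13266975e-04 -1.61410090e-03]
```

View pics/c2.png

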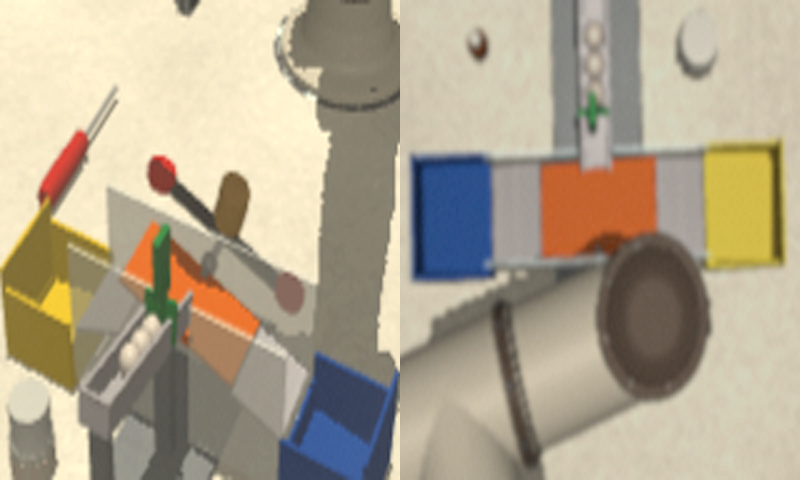

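The gate has tipped: the right pad is now up at (160,173) and the left is down, so it leads to blue. Next I go to the right side of the tab at about (617,35).

apply_moves(fingers=[1,1,1,1,1,1,1,1,1,1], dp=[[4,0,0],[8,0,0],[12,0,0],[14.9,0,0],[14.9,0,0],[14.9,0,-3],[14.9,0,-6],[14.9,0,-9.3],[14.9,0,-9.3],[14.9,0,-9.3]], yaw=[0,0,0,0,0,0,0,0,0,0])

```text
clock: 5.0
position: [617.4, -17.4, 341.6]
ee_rot: [-0.008, 1.0, -0.001, -0.002]
contact_force: [0.9, -1.0, -0.7]
gripper_width: 0.1
```

Run:
```python
from h import *
s=read_state();print(s["position"],s["contact_force"],s["ee_rot"])
a=get_image("scene");w=get_image("wrist")
c=cv2.resize(a["color"][120:240,190:350],(400,480),interpolation=cv2.INTER_CUBIC)
d=cv2.resize(w["color"],(400,480))
cv2.imwrite("pics/c3.png",cv2.convertScaleAbs(np.hstack([c,d]),alpha=1.5))
```

```text
[617.44670892 -17.38213051 341.64705969] [ 0.86673379 -0.97393623 -0.66426491] [-7.79603410e-03  9.99967620e-01 -8.25069574e-04 -1.81666054e-03]
```

View pics/c3.png

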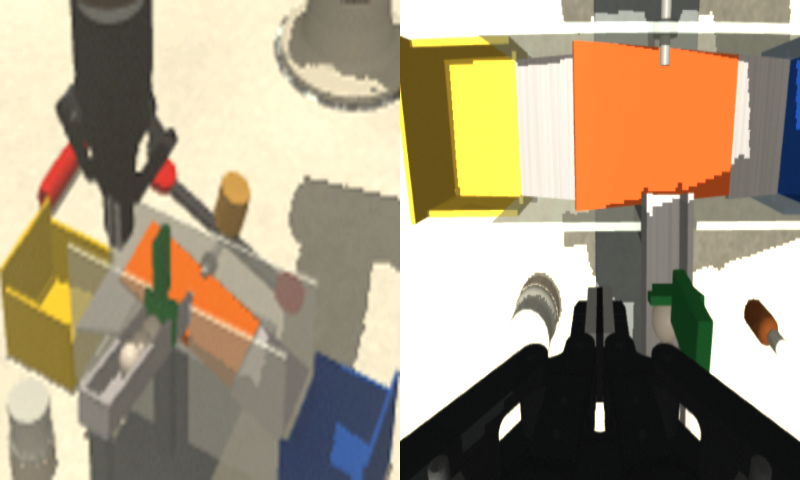

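The closed fingers stand right of the tab, in line with it in x and clear of the balls. I'll push left.

apply_moves(fingers=[1,1,1,1,1,1,1,1,1,1], dp=[[0,1.5,0],[0,2.5,0],[0,3.2,0],[0,3.9,0],[0,4.6,0],[0,5.3,0],[0,6,0],[0,6.6,0],[0,7.2,0],[0,7.2,0]], yaw=[0,0,0,0,0,0,0,0,0,0])

```text
clock: 6.1
position: [617.9, 55.2, 343.2]
ee_rot: [-0.008, 1.0, -0.0, 0.0]
contact_force: [-0.4, -0.2, 0.1]
gripper_width: -0.0
```

Run:
```python
from h import *
s=read_state();print(s["position"],s["contact_force"],s["ee_rot"])
a=get_image("scene");w=get_image("wrist")
c=cv2.resize(a["color"][120:240,190:350],(400,480),interpolation=cv2.INTER_CUBIC)
d=cv2.resize(w["color"],(400,480))
cv2.imwrite("pics/c4.png",cv2.convertScaleAbs(np.hstack([c,d]),alpha=1.5))
```

```text
[617.86558545  55.18732913 343.18522891] [-0.36656009 -0.17824844  0.07966199] [-7.84065869e-03  9.99969229e-01 -8.49497189e-05  2.40508011e-04]
```

View pics/c4.png

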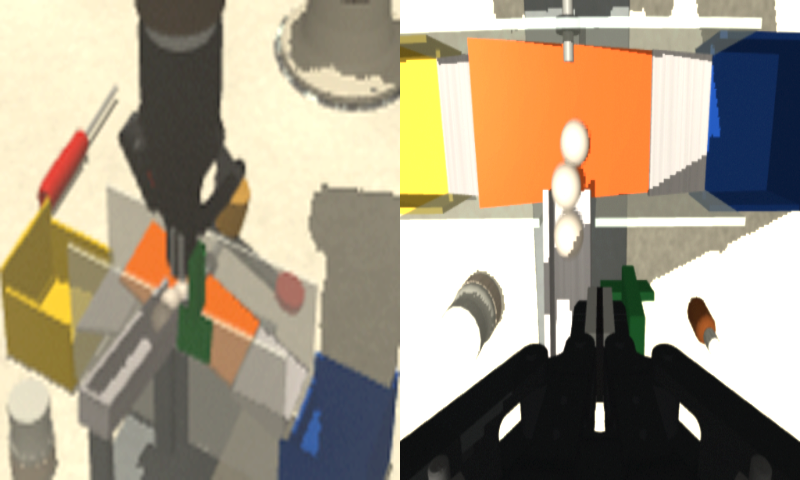

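The balls are already rolling onto the gate at (572,145) and (567,185). I'll push on until the force rises at the stop.

apply_moves(fingers=[1,1,1,1,1,1], dp=[[0,0.4,0],[0,0.8,0],[0,1.1,0],[0,1.4,0],[0,1.4,0],[0,1.4,0]], yaw=[0,0,0,0,0,0])

```text
clock: 6.8
position: [618.2, 62.3, 343.4]
ee_rot: [-0.006, 1.0, -0.006, -0.002]
contact_force: [4.2, -26.7, -0.4]
gripper_width: -0.1
```

The 27 N reading shows the shutter is against its stop. I'll back off to the right, then up and away.

apply_moves(fingers=[1,1,1,1,1,1,1,1,1,1], dp=[[0,-1,0],[0,-3,0],[0,-3,4],[0,-3,8],[0,-4,12],[-3,-8,12],[-6,-12,12],[-9,-16,12],[-12,-20,12],[-15,-24,12]], yaw=[0,0,0,0,0,0,0,0,0,0])

```text
clock: 7.8
position: [466.7, -178.6, 463.6]
ee_rot: [-0.007, 1.0, -0.006, -0.001]
contact_force: [1.4, -0.6, 0.6]
gripper_width: -0.0
```

apply_moves(fingers=[1,1,1,1,1,1,1,1], dp=[[-2,-4,0],[-4,-8,0],[-4,-12,0],[-4,-12,0],[-4,-12,0],[-4,-12,0],[-4,-12,0],[-4,-12,0]], yaw=[0,0,0,0,0,0,0,0])

```text
clock: 8.6
position: [427.1, -297.6, 463.8]
ee_rot: [-0.008, 1.0, -0.006, -0.001]
contact_force: [0.6, -0.6, -0.4]
gripper_width: 0.0
```

Run:
```python
from h import *
s=read_state();print(s["position"],s["contact_force"])
a=get_image("scene");b=get_image("top")
c=cv2.resize(a["color"][130:250,220:380],(400,480),interpolation=cv2.INTER_CUBIC)
d=cv2.resize(b["color"][150:270,165:315],(400,480),interpolation=cv2.INTER_CUBIC)
cv2.imwrite("pics/c5.png",cv2.convertScaleAbs(np.hstack([c,d]),alpha=1.7))
# tab centre now
m=b["color"].astype(int);g=(m[...,1]>1.25*m[...,2])&(m[...,1]>1.25*m[...,0])&(m[...,1]>30);g[:165]=0;g[190:]=0;g[:,:205]=0;g[:,260:]=0
ys,xs=np.nonzero(g)
for r in sorted(set(ys)):print(r,xs[ys==r].min(),xs[ys==r].max(),end="; ")
print([onz(b,u,177.5,194)[1] for u in range(220,238)])
w=(m.min(2)>90)&(np.ptp(m,axis=2)<70);w[:185]=0;w[222:]=0;w[:,:168]=0;w[:,202:]=0
k,l,st,ct=cv2.connectedComponentsWithStats(w.astype(np.uint8))
for i in range(1,k):
    if st[i,4]>8:print(st[i],ct[i],onz(b,*ct[i],14))
print("bin", onz(b,185.2,203.9,3))
```

```text
[ 427.09804288 -297.64656459  463.75956863] [ 0.60167357 -0.60178502 -0.36215034]
173 222 222; 174 222 223; 175 222 223; 176 221 223; 177 221 227; 178 218 228; 179 220 226; 180 221 224; 181 222 223; [np.float64(82.44058306332512), np.float64(79.55692531654545), np.float64(76.67339871099298), np.float64(73.7899944721836), np.float64(70.90670383183001), np.float64(68.02351802757302), np.float64(65.14042830271282), np.float64(62.25742590594129), np.float64(59.374502091074625), np.float64(56.49164811678636), np.float64(53.608855246341065), np.float64(50.7261147473283), np.float64(47.843417891397124), np.float64(44.96075595399085), np.float64(42.078120214082375), np.float64(39.19550195390965), np.float64(36.31289245871165), np.float64(33.43028301646454)]
[168 185  34  37 228] [182.76315789 197.70614035] [573.19626735 214.56929276  14.        ]
[200 192   2  24  48] [200.5 203.5] [553.7637111  156.58575102  14.        ]
[174 201   5   6  26] [176.  203.5] [554.43976446 236.67320332  14.        ]
[174 211   5   5  22] [176.09090909 213.09090909] [523.14823249 236.3030336   14.        ]
[180 211   6   6  26] [182.61538462 213.15384615] [522.77553485 214.97901773  14.        ]
bin [553.52492011 208.01678808   3.        ]
```

View pics/c5.png

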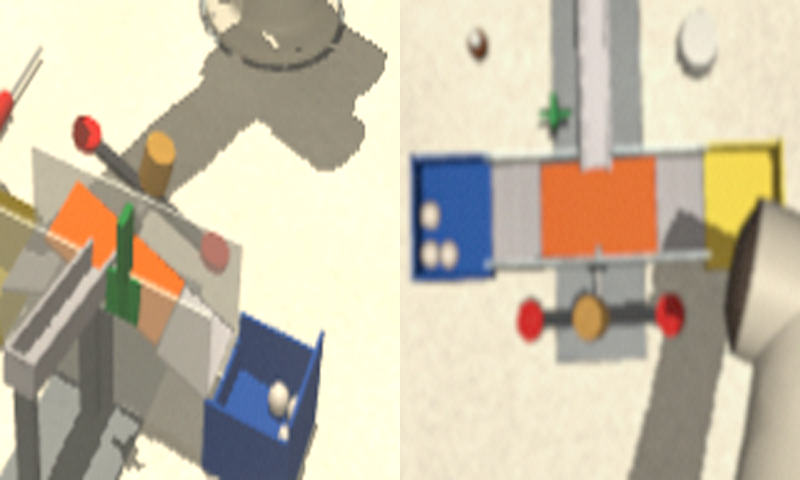

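All three balls lie in the blue bin at (430,215), (430,255) and (449,255). The gate still leads to blue, and the tab has moved about 41 mm. I'll wait briefly for things to settle, check the balls are at rest, and hand in.

apply_moves(fingers=[1,1,1,1,1,1,1,1,1,1], dp=[[0,0,0],[0,0,0],[0,0,0],[0,0,0],[0,0,0],[0,0,0],[0,0,0],[0,0,0],[0,0,0],[0,0,0]], yaw=[0,0,0,0,0,0,0,0,0,0])

```text
clock: 9.7
position: [427.0, -297.9, 463.7]
ee_rot: [-0.007, 1.0, -0.006, -0.001]
contact_force: [-0.3, 0.3, -0.4]
gripper_width: -0.1
```

Run:
```python
from h import *
b=get_image("top");m=b["color"].astype(int)
w=(m.min(2)>90)&(np.ptp(m,axis=2)<70);w[:185]=0;w[222:]=0;w[:,:168]=0;w[:,202:]=0
k,l,st,ct=cv2.connectedComponentsWithStats(w.astype(np.uint8))
print([ct[i].round(1) for i in range(1,k) if 8<st[i,4]<40])
print(job_done())
```

```text
[array([176. , 203.5]), array([176.1, 213.1]), array([182.6, 213.3])]
the job is handed in; nothing more can be done
None
```

I pressed the raised left pad, so the gate tipped from the yellow bin to the blue one. I then pushed the green tab left to its stop, and all three balls ran into the blue bin. The job is handed in, about 10 s into the 40 s allowed; no verdict is reported.

- **Balls:** all three lie on the blue bin's floor. They moved less than 0.2 px in the top view over a one-second wait, so they are at rest.
- **Gate:** in the last pictures the right pad is up and the left is down, so it still leads to blue.
- **Shutter:** the arm met about 27 N of resistance at the end of the push. In the top view the tab moved about 41 mm, good to roughly 2 mm, so the 38 mm minimum is met with only a small margin.
- **Robot:** it stands well clear of everything, with no contact force. The vial, jar and driver stood where they were wherever they showed; I did not re-check the reagent and amber bottles, the beaker or the carton, though the arm never went low near them.

No checks failed. The one small difference was the raised pad's height, measured at 121 mm against the 126 mm given.

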